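# Clamp a carved panel with a cam hold-down

### The job

The carved panel lies in the corner of the carving board's fences, but the cam hold-down clamp beside it still stands open with its strap turned aside. With a finger, push the strap round until it points squarely across the panel's edge, with the rubber foot over the plain margin, and then push the cam lever all the way down so that the foot presses on the panel. Only push: take neither strap nor lever between the fingers, lift nothing, and leave the panel and the things around the board where they lie.

Things in the scene. Friction and masses are not known exactly. Their poses are not given: they have to be found in the camera images.
- board: Plywood carving board, 320 (x) by 425 (y) by 18 mm, fixed; it spans x -160..160, y -120..305 mm in its frame. Origin on the bench surface straight below the clamp's stud. An aluminium track 30 mm wide, 3 mm proud, runs along x through the stud. Oak fences 30 mm wide, 30 mm high above the plywood: a long one along x at y = 273..303, an end one at x = 115..145, y = 130..260.
- panel: Loose dark wood panel, 200 (x) by 164 (y) by 20 mm, about 0.55 kg, on the board by the fences, axes along the board's. Origin at the centre of its underside (18 mm above the bench), flat margin at 38 mm. Carved field in the middle 106 by 70 mm, up to 5 mm proud; plain margin round it 47 mm wide. Its edge facing the clamp (-y) lies about 107 mm from the stud's axis.
- swivel (a joint): Turn of the clamp (strap, foot and lever together) about the upright stud, rad, -1.0 to 2.4, anticlockwise from above. 0: strap points along the board's +x; 1.57: along its +y, square across the panel's edge. Starts at -0.35 to 0.45. Friction about 0.3 N m (3 N at 100 mm); no spring, no stop at the square position, stays where it is left.
- cam_lever (a joint): Angle of the cam lever, rad. 0: upright (open); 1.5: lying almost level, fully down at its stop, pointing away from the foot. Starts at 0 to 0.25. Friction about 0.6 N m (6 N at the lever's end); it stays where it is left. Turning it down lowers the strap evenly, by 8 mm in all.
- cam_pin (a point): Centre of the lever's hinge pin, on the stud's axis, 88 mm above the bench. The pin is level and square to the strap. Axes turn with the strap: x points along the strap towards the foot, z up.
- lever_end (a point): Centre of the lever's round end, 107.5 mm from the hinge pin. The lever is a flat bar 20 mm wide (25 at the round end), 10 mm thick, reaching 120 mm from the pin. Axes turn with the lever: z along it away from the pin, x square to its broad face on the foot's side (the face to push; it looks up when the lever is down).
- foot: Rubber foot under the strap's end: a pad 24 mm across, 8 mm high, its axis 128 mm from the stud's axis. Origin at the centre of its underside, 43 mm above the bench while the lever is up (5 mm over the panel's margin). x along the strap away from the stud, z up. It yields upward on a spring of 5 N/mm.
- mallet: Bystander: loose wooden mallet lying on the bench, head 70 by 115 by 62 mm high, handle along its -x; origin under the joint of head and handle.
- gouge: Bystander: loose carving gouge lying on the bench, 240 mm long along its x, 25 mm high.
- tin: Bystander: loose round metal tin with lid, 60 mm across, 58 mm high, standing; origin at the centre of its underside.
- strap_mid (a point): Point on the middle of the strap's top, 85 mm from the stud's axis, 66 mm above the bench while the lever is up. x along the strap away from the stud, z up. The strap is a steel bar 28 mm wide, 10 mm thick (underside 56 mm above the bench), from 42 mm behind the stud to 150 mm before it; a nut 6 mm high stands on it over the foot.

How it is judged:
By the outcome, as a careful person would: the job done as asked, in the order asked, and still so for the second after the job is handed in, with the robot touching nothing.
It also fails if it takes over 51 s, if anything falls off the work surface, if the arm or the gripper's body presses on something with over 40 N, if the wrist force passes 120 N, or if a joint passes its speed limit or range.

### The arm

A 6-joint arm with a two-finger parallel gripper is mounted at the origin on the work surface. World frame = base frame: x ahead of the robot, y to its left, z up, the work surface at z = 0. Lengths are in m, angles in rad, forces in N, time in s.
With the tool pointing down it reaches from about 0.275 to 0.75 m from the base axis. Payload 10.2 kg.
Tool frame: the origin (TCP) lies where the fingers leave the gripper's body, on its centre line; the fingertips stand 64 mm ahead of it and the grasp point (between the pads) lies 45 mm ahead of it (r.grip_depth is the distance from the TCP to the grasp point, in m); z points along the fingers, y is the direction in which the jaws open and shut (so a half turn about z gives the same grasp; the last joint's range is limited). The gripper opens to 88 mm and grips with 3 to 60 N. Pads are 18 mm wide; open, the fingers measure 123 mm over their backs; the gripper's body (75 mm by 187 mm) begins 45 mm behind the grasp point.
Start: joints at [0.927, 0.313, 1.498, -0, 1.331, -0.223], TCP at [0.214, 0.479, 0.303] pointing down, gripper open.
Joint ranges: [-2.94, 2.94], [-0.97, 2.17], [0.19, 2.56], [-1.23, 4.37], [0.02, 3.11], [-2.88, 2.88]. Speed limits (rad/s): [2.39, 2.39, 3.01, 3.14, 3.14, 3.14].

### API

Orientations are given as a unit quaternion [w, x, y, z].
In Python, from bench import r gives the robot as it stands. Calls block until the motion is done:
- r.move_pose(position, orientation): joint-space move of the TCP to a pose.
- r.movel(position, vel=0.15, attitude=None): straight line of the TCP; attitude=None keeps the orientation; vel is the mean speed in m/s.
- r.movej(angles): joint-space move.
- r.open_gripper() and r.gripper_close(): open the fingers fully, or close them until they stop; the grip force is fixed at half the most.
- r.dwell(seconds).
- r.ik(position, orientation): joint angles nearest the present ones, or None.
- r.get_state(): the state.
- r.camera(name): name is "side" or "top" or "wrist"; returns the picture (400x640x3 uint8, blue, green, red); there is no depth.
- r.calibration(name): a dict with "intrinsics" (3x3 intrinsics, pixels), "k1" (the pictures are not rectified: a ray, as slopes to the right and down, at radius r is drawn at 1 + k1 r^2 times it, then the intrinsics apply), "eye" and "orientation" of the camera in the world; the wrist camera has in their place "mount" (4x4, takes a point from camera to tool coordinates, whose origin is the TCP and whose axes are the flange's). Camera axes: x right, y down, z forward; pixel columns grow to the right and rows downward; lengths in m; the calibration is good to about 2 mm. A picture is of the moment at which its call begins: read the wrist's pose just before it. calibration takes no time and is no camera call.
A pose or a line that the arm cannot do raises r.MotionError and nothing moves.
- r.close_job(): hands the job in, once; it reports no verdict.
The state is a dict: "clock": time; "joints": joint angles; "joint_vel": joint speeds; "joint_torque": joint torques, N m; "eef_pos": TCP position; "ee_rot": TCP orientation; "force": force on the tool from outside, world axes, zero at the start; "ft_torque": the same for the moment, N m; "grip_width": opening from 0.0 (shut) to 1.0 (fully open).
Only numpy, scipy, OpenCV 4.12 (cv2) and the standard library are available. Lean on these libraries where they do the work, as an engineer would, in place of code of your own. Each camera call takes 0.05 s, during which the arm holds its last target.

## Working session

There is one attempt and no reset: what is moved stays moved. The work goes in short steps, each a Python script; the robot and the scene stay as the last script left them, time stands still between calls to the robot, and variables do not carry over. Pictures are saved under pics/ and viewed, and the job is handed in when it is done.

```bash
ls; mkdir -p pics; python3 - <<'E'
from bench import r
import cv2
for n in ("side","top","wrist"):
    c=r.calibration(n); print(n,c)
    cv2.imwrite(f"pics/{n}0.png",r.camera(n))
print(r.get_state())
E
```

```text
pics
side {'intrinsics': array([[373.23401101,   0.        , 320.12610824],
       [  0.        , 373.23401101, 206.80885685],
       [  0.        ,   0.        ,   1.        ]]), 'k1': -0.08617756912251692, 'eye': array([0.32305161, 0.53296025, 0.73747984]), 'orientation': array([ 0.08800304, -0.23349188,  0.89135589, -0.37844641])}
top {'intrinsics': array([[444.10566728,   0.        , 319.4161216 ],
       [  0.        , 444.10566728, 191.38239499],
       [  0.        ,   0.        ,   1.        ]]), 'k1': -0.10256879148266303, 'eye': array([ 0.53285374, -0.01751685,  1.33795194]), 'orientation': array([ 0.02684157, -0.70312694,  0.71026564, -0.0203655 ])}
wrist {'intrinsics': array([[276.88488217,   0.        , 317.44858516],
       [  0.        , 276.88488217, 197.77470943],
       [  0.        ,   0.        ,   1.        ]]), 'k1': -0.037369226588493454, 'mount': array([[-6.91202950e-04, -9.64790236e-01, -2.63019624e-01,
         6.72163831e-02],
       [ 9.99999444e-01, -4.57445367e-04, -9.49981368e-04,
         5.98170391e-04],
       [ 7.96215640e-04, -2.63020134e-01,  9.64790016e-01,
        -8.11320233e-02],
       [ 0.00000000e+00,  0.00000000e+00,  0.00000000e+00,
         1.00000000e+00]])}
{'clock': 0.15, 'joints': array([ 9.26604701e-01,  3.13342704e-01,  1.49822599e+00, -2.55765908e-06,
        1.33100469e+00, -2.23439355e-01]), 'joint_vel': array([ 0.00114006, -0.00081363, -0.00308694, -0.0017552 , -0.00214873,
       -0.00120408]), 'joint_torque': array([ 1.48020306e-03, -4.02309251e+01, -2.52314633e+01,  6.94675930e-02,
        3.43813689e-02, -7.68041059e-05]), 'eef_pos': array([0.2143955 , 0.47910414, 0.30229541]), 'ee_rot': array([-2.04992058e-04,  2.08827434e-01,  9.77952382e-01, -4.45466200e-04]), 'force': array([-1.160929  , -0.4782814 ,  0.64549633]), 'ft_torque': array([-0.03959022,  0.0095699 ,  0.07318417]), 'grip_width': 0.9978291176030745}
```

View pics/top0.png

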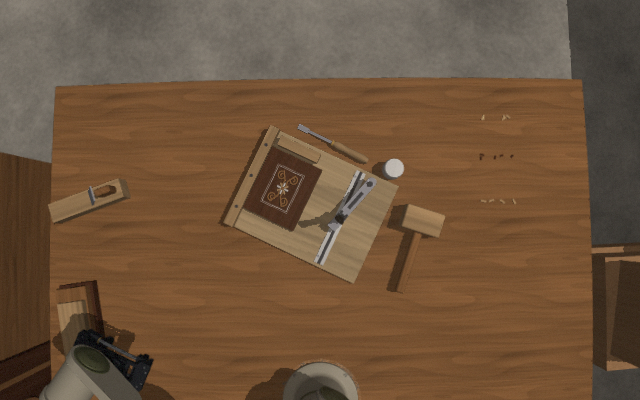

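View pics/side0.png

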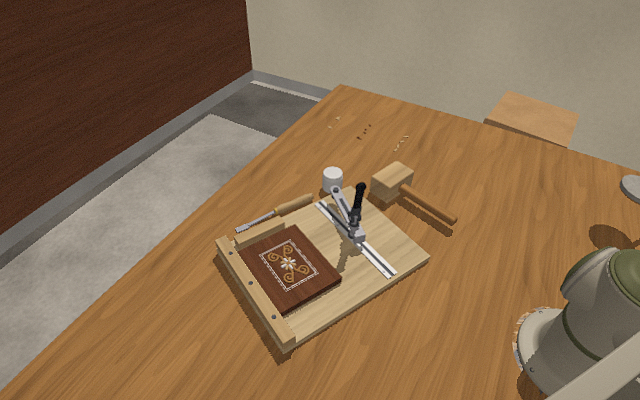

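View pics/wrist0.png

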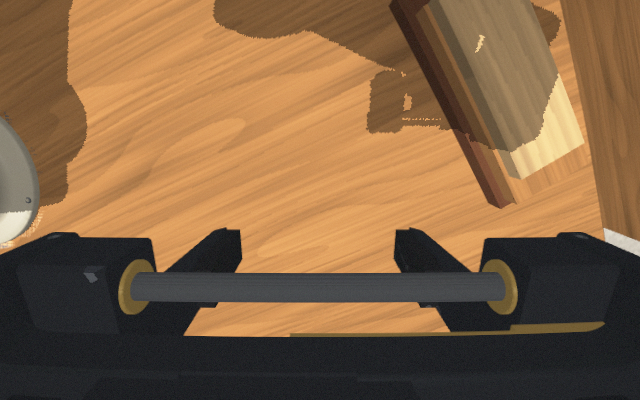

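The top view shows the board rotated about 25° at centre (315,205), with the panel left of the track and the strap pointing up-right from the stud near (340,215). Mallet, tin and gouge are beyond it on the right. I'll enlarge both views.

```bash
cat > h.py <<'E'
import numpy as np, cv2
from scipy.spatial.transform import Rotation as R
def Rq(q): return R.from_quat([q[1],q[2],q[3],q[0]])
def cam(r,n,st=None):
    c=r.calibration(n)
    if n=="wrist":
        M=np.array(c["mount"]); Rt=Rq(st["ee_rot"]).as_matrix()
        return c["intrinsics"],c["k1"],np.array(st["eef_pos"])+Rt@M[:3,3],Rt@M[:3,:3]
    return c["intrinsics"],c["k1"],c["eye"],Rq(c["orientation"]).as_matrix()
def proj(C,P):
    K,k,e,Rm=C; p=(np.atleast_2d(P)-e)@Rm; s=p[:,:2]/p[:,2:]
    s=s*(1+k*(s**2).sum(1,keepdims=True)); return s@K[:2,:2].T+K[:2,2]
def unproj(C,uv,z):
    K,k,e,Rm=C; d=(np.array(uv,float)-K[:2,2])/K[0,0]; s=d.copy()
    for _ in range(20): s=d/(1+k*(s@s))
    v=Rm@np.array([s[0],s[1],1]); return e+v*(z-e[2])/v[2]
def crop(img,x0,y0,w,h,f,name):
    cv2.imwrite(name,cv2.resize(img[y0:y0+h,x0:x0+w],None,fx=f,fy=f,interpolation=cv2.INTER_CUBIC))
E
python3 - <<'E'
from h import *
crop(cv2.imread("pics/top0.png"),220,115,190,140,4,"pics/topc.png") 
crop(cv2.imread("pics/side0.png"),210,155,230,200,3,"pics/sidec.png")
E
```

```text
(no output)
```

View pics/topc.png

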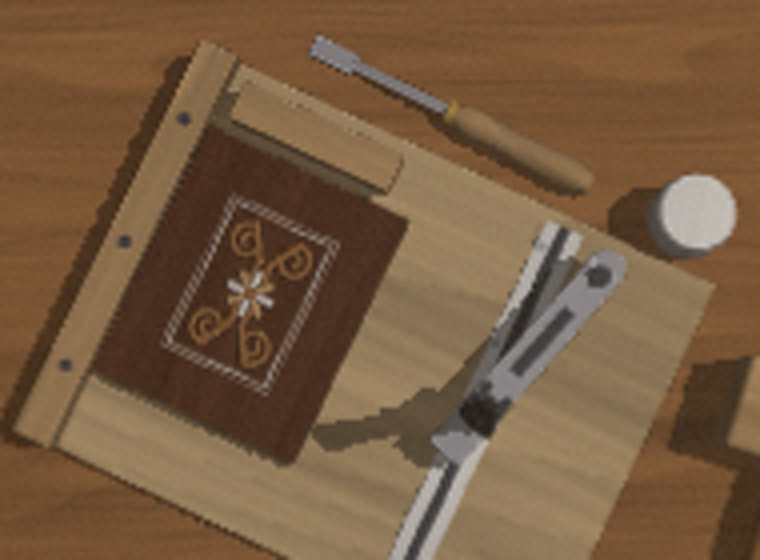

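View pics/sidec.png

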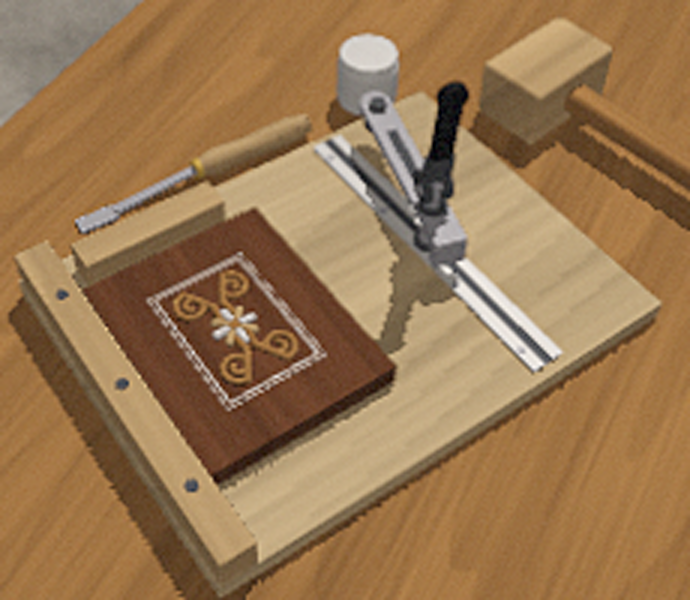

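```bash
cat >> h.py <<'E'
def tc(U,V): return [220+(U+.5)/4-.5,115+(V+.5)/4-.5]
def sc(U,V): return [210+(U+.5)/3-.5,155+(V+.5)/3-.5]
E
cat > fit.py <<'E'
from h import *
from bench import r
from scipy.optimize import least_squares
T=cam(r,"top");S=cam(r,"side")
def model(p,key):
    bx,by,a,s,l,px,py=p; c=lambda t:np.array([np.cos(t),np.sin(t)])
    o=np.array([bx,by]); ex=c(a);ey=c(a+np.pi/2)
    B=lambda x,y,z:np.array([*(o+ex*x+ey*y),z])
    d=c(a+s)
    W=lambda x,z:np.array([*(o+d*x),z])
    if key[0]=='B': return B(*key[1:])
    if key[0]=='P': return B(px+key[1],py+key[2],key[3])
    if key[0]=='W': return W(*key[1:])
    if key[0]=='L': return W(-key[1]*np.sin(l),.088+key[1]*np.cos(l))
obs=[(T,tc(714,286),('B',.16,-.12,.018)),(S,sc(658,298),('B',-.16,-.12,.018)),(T,[354,282.5],('B',-.16,-.12,.018)),
(T,tc(408,220),('P',.1,-.082,.038)),(S,sc(257,210),('P',.1,-.082,.038)),(S,sc(395,370),('P',-.1,-.082,.038)),(S,sc(218,472),('P',-.1,.082,.038)),
(T,tc(600,275),('W',.128,.072)),(S,sc(378,103),('W',.128,.072)),(S,sc(453,96),('L',.1075))]
def f(p): return np.concatenate([proj(C,model(p,k))[0]-uv for C,uv,k in obs])
s=least_squares(f,[.5,-.05,1.1,0,.1,.015,.189],loss='soft_l1')
print(s.x.round(4)); print(f(s.x).reshape(-1,2).round(1))
np.save("fit.npy",s.x)
p=s.x
for n,C in(("top",T),("side",S)):
    im=cv2.imread(f"pics/{n}0.png"); im=cv2.resize(im,None,fx=4,fy=4)
    ks=[('B',x,y,.018) for x in(-.16,.16) for y in(-.12,.305)]+[('P',x,y,.038) for x in(-.1,.1) for y in(-.082,.082)]+[('W',.15,.066),('W',0,.066),('W',-.042,.066),('L',.12),('L',0),('B',0,0,.021),('B',.145,.13,.048),('B',.115,.13,.048)]
    for k in ks:
        q=(proj(C,model(p,k))[0]*4+1.5).round().astype(int); cv2.drawMarker(im,tuple(int(v) for v in q),(0,255,0),0,14,1)
    x0,y0,w,h=(215,110,200,150) if n=="top" else (205,150,200,150) 
    cv2.imwrite(f"pics/{n}fit.png",im[y0*4:(y0+h)*4,x0*4:(x0+w)*4])
E
python3 fit.py
```

```text
[ 0.5444 -0.0657 -0.4415 -0.2953  0.1008  0.0034  0.1879]
[[ 0.5 -1.1]
 [ 1.   1.3]
 [ 0.2  0.7]
 [ 0.4  0.3]
 [-0.5 -0.7]
 [ 1.9 -0.9]
 [-1.   2.5]
 [ 0.5 -0.1]
 [-0.4 -0.1]
 [-0.7  0.3]]
```

View pics/topfit.png

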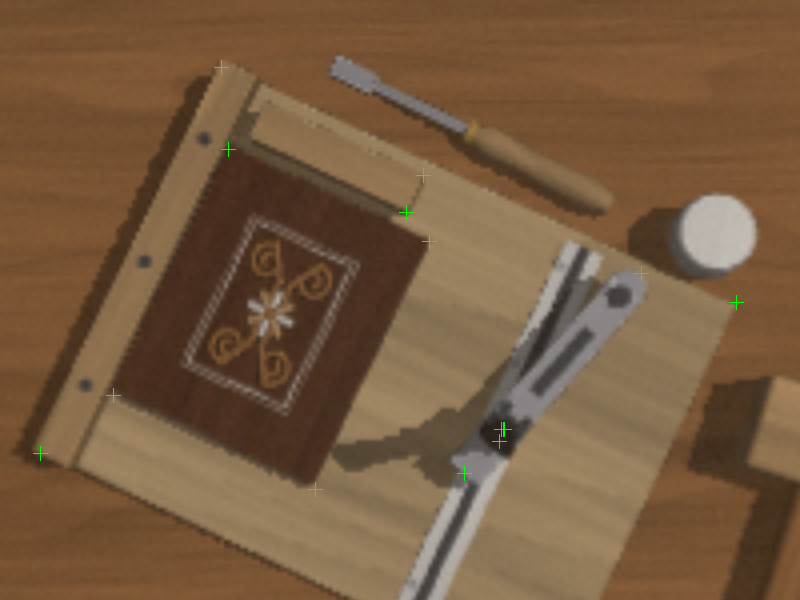

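View pics/sidefit.png

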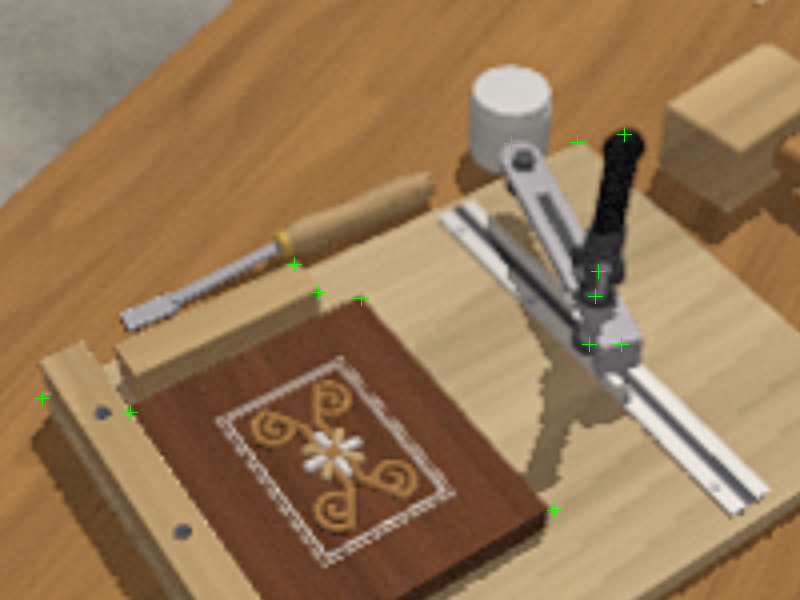

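```bash
cat >> h.py <<'E'
def quat(a): # tool down, tool x along world yaw a
    x=np.array([np.cos(a),np.sin(a),0]); z=np.array([0,0,-1.]); y=np.cross(z,x)
    q=R.from_matrix(np.c_[x,y,z]).as_quat(); return [q[3],q[0],q[1],q[2]]
E
cat > plan.py <<'E'
from h import *
from bench import r
p=np.load("fit.npy"); O=p[:2]; A=p[2]
T=cam(r,"top")
print("tin",unproj(T,[393.5,168],.058), "gouge end",unproj(T,tc(592,183),.02),"mallet",unproj(T,[405,206],.062),unproj(T,[445,213],.062))
def sweep(s,off,rad=.105,tipz=.050,fl=0):
    a=A+s; e=np.array([np.cos(a),np.sin(a)]); n=np.array([np.sin(a),-np.cos(a)])
    P=O+e*rad+n*off
    return [*P,tipz+.064],quat(a+fl)
for fl in(0,np.pi):
  for s in(-.295,.3,.9,1.57):
    P,q=sweep(s,.035,fl=fl); j=r.ik(P,q); print(fl,s,np.round(P,3),None if j is None else np.round(j,2))
    P[2]+=.15; j=r.ik(P,q); print('   hi',None if j is None else np.round(j,2))
E
python3 plan.py
```

```text
tin [ 0.68430461 -0.22196771  0.058     ] gouge end [ 0.71247628 -0.15094283  0.02      ] mallet [ 0.57349165 -0.25225622  0.062     ] [ 0.55191084 -0.36822122  0.062     ]
0 -0.295 [ 0.599 -0.162  0.114] [-0.45  0.71  1.39 -0.    1.04  1.85]
   hi [-0.45  0.55  1.24 -0.    1.35  1.85]
0 0.3 [ 0.643 -0.115  0.114] [-0.36  0.78  1.27 -0.    1.1   1.36]
   hi [-0.36  0.63  1.12 -0.    1.39  1.36]
0 0.9 [ 0.654 -0.051  0.114] [-0.26  0.78  1.26 -0.    1.1   0.86]
   hi [-0.26  0.64  1.11 -0.    1.4   0.86]
0 1.57 [0.621 0.014 0.114] [-0.17  0.71  1.39 -0.    1.04  0.28]
   hi [-0.17  0.55  1.24 -0.    1.35  0.28]
3.141592653589793 -0.295 [ 0.599 -0.162  0.114] [-0.45  0.71  1.39 -0.    1.04 -1.29]
   hi [-0.45  0.55  1.24 -0.    1.35 -1.29]
3.141592653589793 0.3 [ 0.643 -0.115  0.114] [-0.36  0.78  1.27 -0.    1.1  -1.79]
   hi [-0.36  0.63  1.12 -0.    1.39 -1.79]
3.141592653589793 0.9 [ 0.654 -0.051  0.114] [-0.26  0.78  1.26 -0.    1.1  -2.28]
   hi [-0.26  0.64  1.11 -0.    1.4  -2.28]
3.141592653589793 1.57 [0.621 0.014 0.114] [-0.17  0.71  1.39 -0.    1.04 -2.86]
   hi [-0.17  0.55  1.24 -0.    1.35 -2.86]
```

```bash
python3 - <<'E'
from h import *
from bench import r
from plan import sweep
r.gripper_close()
P,q=sweep(-.295,.055,rad=.105); P[2]=.28
r.move_pose(P,q)
st=r.get_state(); im=r.camera("wrist"); np.save("w1.npy",[*st["eef_pos"],*st["ee_rot"]])
cv2.imwrite("pics/w1.png",im); print(st["clock"],st["eef_pos"],P,st["force"],st["grip_width"])
C=cam(r,"wrist",st)
from fit import model
p=np.load("fit.npy")
for k in[('B',.16,-.12,.018),('W',.128,.072),('W',-.042,.066),('L',.12),('B',0,0,.021),('P',.1,-.082,.038)]: print(k,proj(C,model(p,k))[0].round(0))
E
```

```text
tin [ 0.68430461 -0.22196771  0.058     ] gouge end [ 0.71247628 -0.15094283  0.02      ] mallet [ 0.57349165 -0.25225622  0.062     ] [ 0.55191084 -0.36822122  0.062     ]
0 -0.295 [ 0.599 -0.162  0.114] [-0.45  0.71  1.39 -0.    1.04  1.85]
   hi [-0.45  0.55  1.24 -0.    1.35  1.85]
0 0.3 [ 0.643 -0.115  0.114] [-0.36  0.78  1.27 -0.    1.1   1.36]
   hi [-0.36  0.63  1.12 -0.    1.39  1.36]
0 0.9 [ 0.654 -0.051  0.114] [-0.26  0.78  1.26 -0.    1.1   0.86]
   hi [-0.26  0.64  1.11 -0.    1.4   0.86]
0 1.57 [0.621 0.014 0.114] [-0.17  0.71  1.39 -0.    1.04  0.28]
   hi [-0.17  0.55  1.24 -0.    1.35  0.28]
3.141592653589793 -0.295 [ 0.599 -0.162  0.114] [-0.45  0.71  1.39 -0.    1.04 -1.29]
   hi [-0.45  0.55  1.24 -0.    1.35 -1.29]
3.141592653589793 0.3 [ 0.643 -0.115  0.114] [-0.36  0.78  1.27 -0.    1.1  -1.79]
   hi [-0.36  0.63  1.12 -0.    1.39 -1.79]
3.141592653589793 0.9 [ 0.654 -0.051  0.114] [-0.26  0.78  1.26 -0.    1.1  -2.28]
   hi [-0.26  0.64  1.11 -0.    1.4  -2.28]
3.141592653589793 1.57 [0.621 0.014 0.114] [-0.17  0.71  1.39 -0.    1.04 -2.86]
   hi [-0.17  0.55  1.24 -0.    1.35 -2.86]
4.1167 [ 0.58538385 -0.17630831  0.28008296] [np.float64(0.5852256682695457), np.float64(-0.17700308968627024), 0.28] [ 0.29050101 -0.79489757 -0.02703784] 0.004270497604225341
[ 0.5444 -0.0657 -0.4415 -0.2953  0.1008  0.0034  0.1879]
[[ 0.5 -1.1]
 [ 1.   1.3]
 [ 0.2  0.7]
 [ 0.4  0.3]
 [-0.5 -0.7]
 [ 1.9 -0.9]
 [-1.   2.5]
 [ 0.5 -0.1]
 [-0.4 -0.1]
 [-0.7  0.3]]
('B', 0.16, -0.12, 0.018) [330. 109.]
('W', 0.128, 0.072) [266. 166.]
('W', -0.042, 0.066) [274. 302.]
('L', 0.12) [243. 387.]
('B', 0, 0, 0.021) [277. 255.]
('P', 0.1, -0.082, 0.038) [168. 210.]
```

View pics/w1.png

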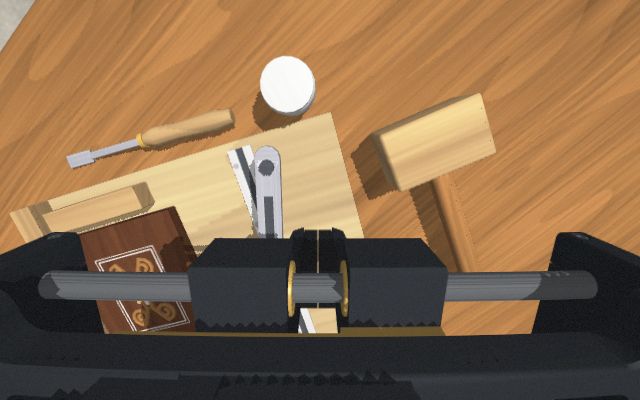

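The wrist view confirms the fit: the nut is at (266,166) as predicted, and the board corner at (331,113) against a predicted (330,109). Next I descend beside the strap and sweep, stopping a little short of square.

```bash
cat > pl.py <<'E'
from h import *
p=np.load("fit.npy"); O=p[:2]; A=p[2]
def sweep(s,off,rad=.105,tipz=.050):
    a=A+s; e=np.array([np.cos(a),np.sin(a)]); n=np.array([np.sin(a),-np.cos(a)])
    return [*(O+e*rad+n*off),tipz+.064],quat(a)
E
python3 - <<'E'
from pl import *
from bench import r
P,q=sweep(-.295,.055); r.movel(P,.15,q)
print(r.get_state()["clock"],r.get_state()["force"].round(1))
for s in list(np.arange(-.295,1.45,.2))+[1.45]:
    P,q=sweep(s,.0315); r.movel(P,.12,q); st=r.get_state(); print(round(s,2),round(st["clock"],2),st["force"].round(1),(st["eef_pos"]-P).round(4))
cv2.imwrite("pics/t2.png",r.camera("top"));cv2.imwrite("pics/s2.png",r.camera("side"));cv2.imwrite("pics/w2.png",r.camera("wrist"))
t,s=cv2.imread("pics/t2.png"),cv2.imread("pics/s2.png")
crop(t,220,115,190,140,4,"pics/t2c.png");crop(s,210,155,230,200,3,"pics/s2c.png")
E
```

```text
5.425 [ 0.3 -0.2 -0.2]
-0.3 5.78 [-0.1 -0.5  0.3] [0.0002 0.0004 0.0002]
-0.09 6.12 [-1.1  0.8 -0.9] [-0.0003 -0.0002 -0.0001]
0.11 6.47 [-0.4  0.5  0.3] [-0.0004 -0.0004 -0.0001]
0.31 6.83 [ 0.4 -0.2 -1. ] [-0.0004 -0.0005 -0.    ]
0.51 7.17 [-0.5 -0.3  0.1] [-0.0003 -0.0005 -0.    ]
0.7 7.53 [ 0.5 -0.3  1. ] [-0.0002 -0.0006  0.    ]
0.91 7.88 [ 0.4 -0.5  0.3] [-0.0001 -0.0006  0.    ]
1.11 8.22 [-0.5  0.5 -0.4] [ 0.     -0.0007  0.    ]
1.31 8.57 [ 0.5 -0.4 -0.5] [ 0.0002 -0.0007  0.0001]
1.45 8.87 [-0.1  0.6  0.9] [ 0.0002 -0.0006  0.0001]
```

View pics/t2c.png

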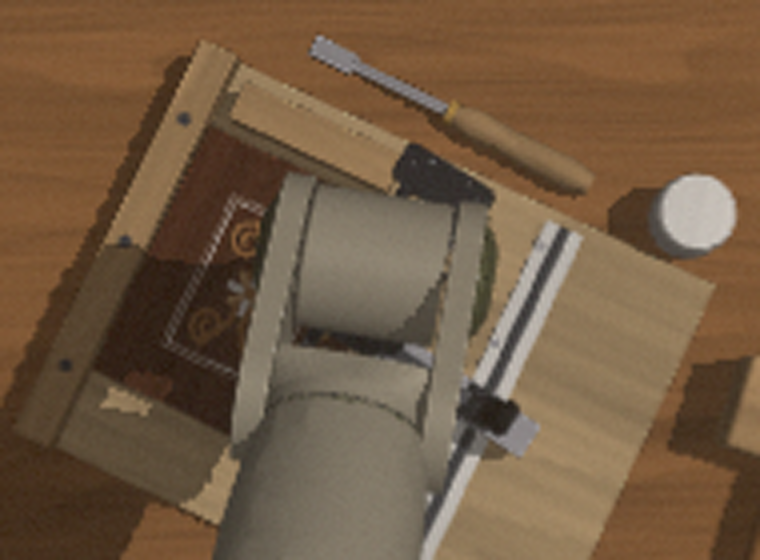

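View pics/s2c.png

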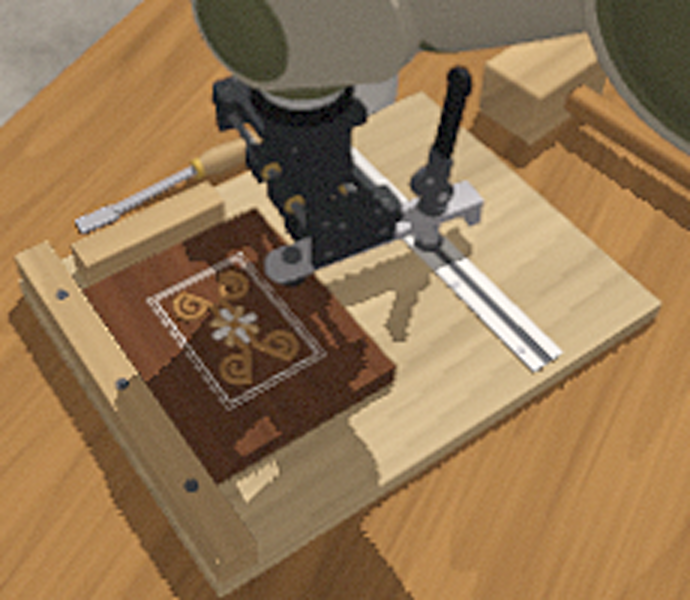

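View pics/w2.png

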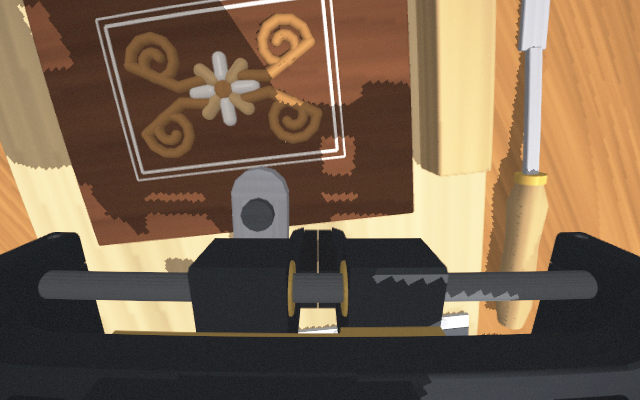

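```bash
cat > ang.py <<'E'
from h import *
from bench import r
def an(C,a,b,z): 
    v=unproj(C,b,z)-unproj(C,a,z); return np.arctan2(v[1],v[0]),np.hypot(*v[:2]),unproj(C,a,z)[:2].round(4),unproj(C,b,z)[:2].round(4)
E
python3 - <<'E'
from ang import *
im=cv2.imread("pics/w2.png"); crop(im,80,160,360,90,2.2,"pics/w2c.png")
st=r.get_state(); C=cam(r,"wrist",st); print(st["eef_pos"],st["ee_rot"])
print("panel edge",an(C,[100,244],[413,211],.038))
print("tool x yaw",Rq(st["ee_rot"]).as_matrix()[:2,0])
print("nut",unproj(C,[258,214],.072),np.load("fit.npy"))
E
```

```text
[0.62729315 0.00565742 0.11390876] [-7.00946268e-05  8.76553476e-01  4.81304476e-01 -2.45294603e-05]
panel edge (np.float64(-0.45443230333642115), np.float64(0.19591777681352765), array([0.5085, 0.0751]), array([ 0.6845, -0.0109]))
tool x yaw [0.536692   0.84377823]
nut [0.61792264 0.04290893 0.072     ] [ 0.54438553 -0.06572828 -0.44152634 -0.29529156  0.10078412  0.00335193
  0.18785645]
```

View pics/w2c.png

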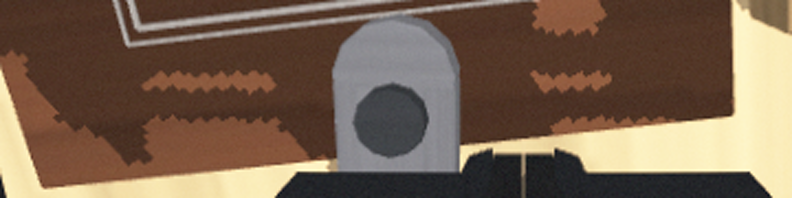

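```bash
python3 - <<'E'
from ang import *
from pl import *
P,q=sweep(1.565,.0315); r.movel(P,.08,q); st=r.get_state(); print(st["clock"],st["force"].round(1))
P,q=sweep(1.565,.055); r.movel(P,.12,q)
P[2]=.30; r.movel(P,.25,q)
P,q=sweep(1.565,.14); P[2]=.30; r.movel(P,.25,q)
st=r.get_state(); np.save("w3.npy",[*st["eef_pos"],*st["ee_rot"]])
t,s,w=r.camera("top"),r.camera("side"),r.camera("wrist")
for n,i in zip("tsw",(t,s,w)): cv2.imwrite(f"pics/{n}3.png",i)
print(r.get_state()["clock"])
crop(t,220,115,190,140,4,"pics/t3c.png");crop(s,210,155,230,200,3,"pics/s3c.png")
E
```

```text
9.325 [ 0.3 -0.6 -0.2]
11.2083
```

View pics/t3c.png

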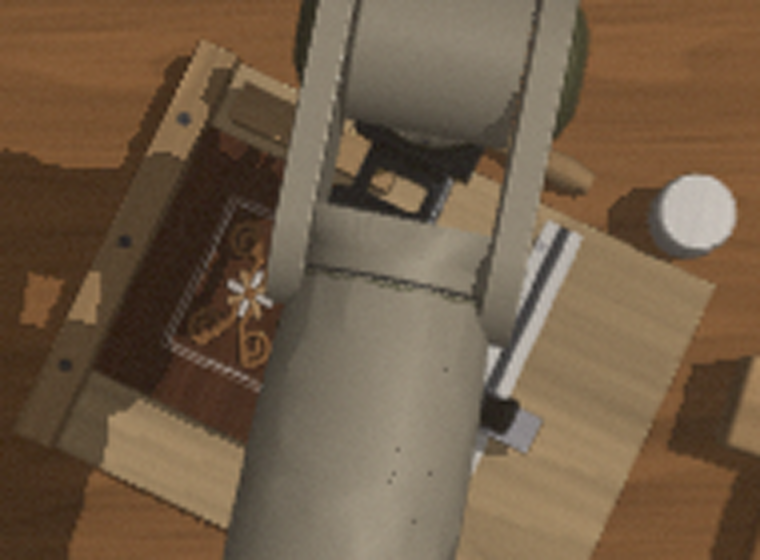

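View pics/s3c.png

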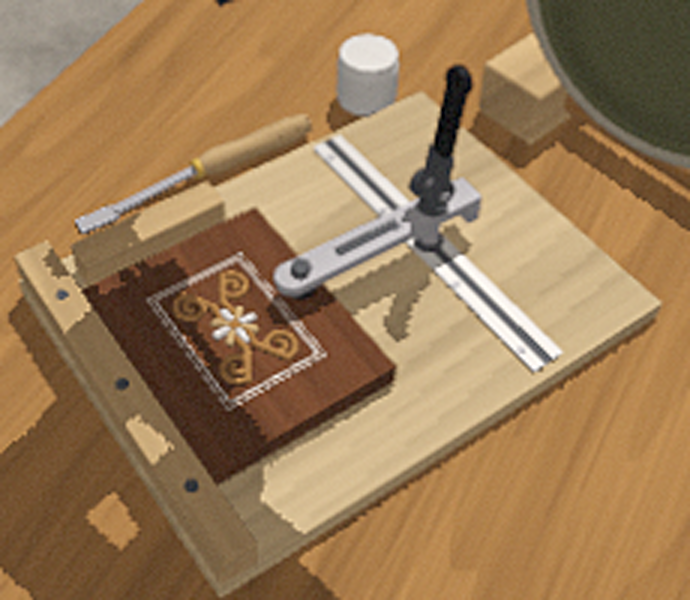

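View pics/w3.png

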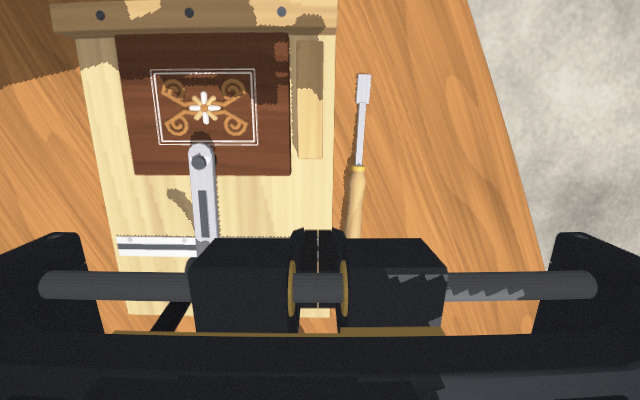

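```bash
python3 - <<'E'
from h import *
crop(cv2.imread("pics/w3.png"),105,120,200,130,4,"pics/w3c.png")
crop(cv2.imread("pics/s3.png"),290,165,90,100,6,"pics/s3d.png")
E
```

```text
(no output)
```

View pics/w3c.png

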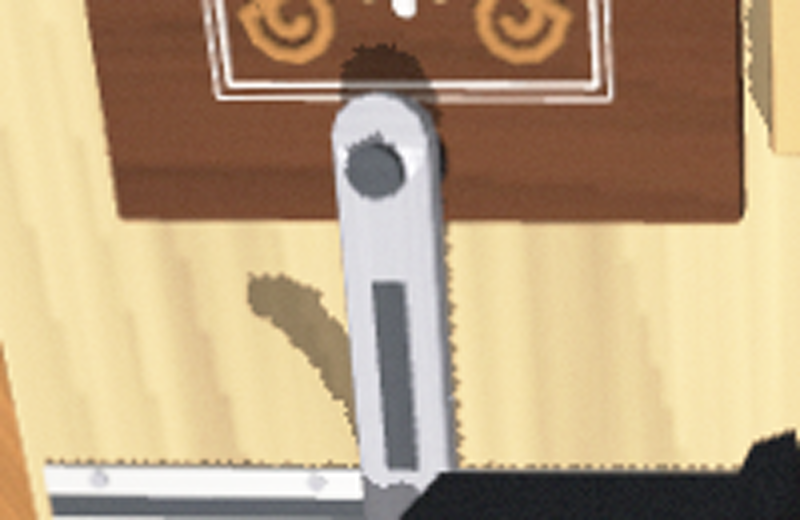

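View pics/s3d.png

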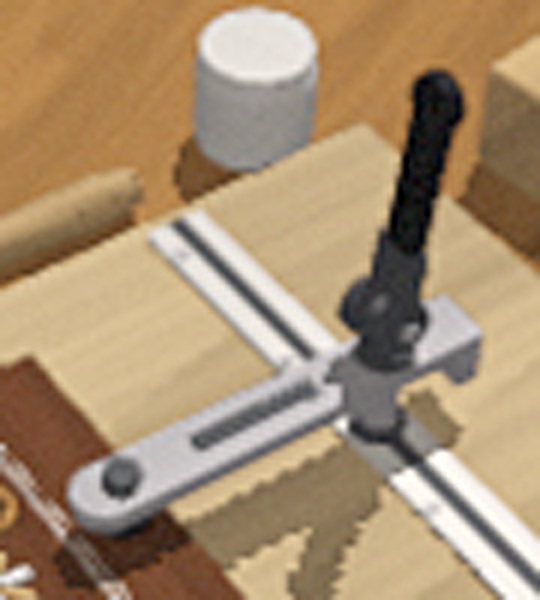

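```bash
python3 - <<'E'
from ang import *
d=np.load("w3.npy"); C=cam(r,"wrist",dict(eef_pos=d[:3],ee_rot=d[3:])); S=cam(r,"side")
w=lambda U,V:[105+(U+.5)/4-.5,120+(V+.5)/4-.5]
s=lambda U,V:[290+(U+.5)/6-.5,165+(V+.5)/6-.5]
print("panel",an(C,w(121,217),w(741,220),.038))
print("track",an(C,w(47,467),w(360,473),.021))
print("slotL",an(C,w(387,468),w(374,284),.066))
print("slotR",an(C,w(417,466),w(403,283),.066))
print("edgeL",an(C,w(362,462),w(334,140),.066))
print("nut",unproj(C,w(375,168),.072), "tip",unproj(C,w(380,93),.066))
print("side edge L",an(S,s(344,402),s(100,522),.066))
print("side far edge",an(S,s(330,355),s(92,468),.066), "nut",unproj(S,s(123,470),.072))
print("side track",an(S,s(400,485),s(152,240),.021))
print(Rq(d[3:]).as_matrix()[:2,0])
E
```

```text
panel (np.float64(-0.45523503320063796), np.float64(0.19742328444241708), array([0.509 , 0.0745]), array([ 0.6863, -0.0123]))
track (np.float64(-0.46034979686492267), np.float64(0.11395535868011052), array([0.4188, 0.0144]), array([ 0.5209, -0.0362]))
slotL (np.float64(1.07573777701642), np.float64(0.058239756226803316), array([ 0.5577, -0.0302]), array([0.5854, 0.0211]))
slotR (np.float64(1.0885917990766578), np.float64(0.057792193762244704), array([ 0.5665, -0.0336]), array([0.5933, 0.0176]))
edgeL (np.float64(1.0873751291054792), np.float64(0.09835346366940617), array([ 0.5517, -0.0252]), array([0.5974, 0.0619]))
nut [0.60653069 0.04956663 0.072     ] tip [0.61629201 0.06733112 0.066     ]
side edge L (np.float64(1.083856381817657), np.float64(0.11558416714661926), array([ 0.5464, -0.0338]), array([0.6004, 0.0684]))
side far edge (np.float64(1.0791482462180784), np.float64(0.11448891552348245), array([ 0.5628, -0.0543]), array([0.6168, 0.0467])) nut [0.60325865 0.045899   0.072     ]
side track (np.float64(-0.44091109586859245), np.float64(0.1785741587368763), array([ 0.5207, -0.0416]), array([ 0.6822, -0.1178]))
[0.43284516 0.90146798]
```

```bash
python3 - <<'E'
from ang import *
from pl import *
P,q=sweep(1.565,.06); P[2]=.30; r.movel(P,.25,q)
P[2]=.114; r.movel(P,.2,q)
P,q=sweep(1.602,.0315); r.movel(P,.06,q); st=r.get_state(); print(st["clock"],st["force"].round(1))
P,q=sweep(1.57,.06); r.movel(P,.12,q)
P[2]=.30; r.movel(P,.25,q)
P,q=sweep(1.57,.14); P[2]=.30; r.movel(P,.25,q)
st=r.get_state(); np.save("w4.npy",[*st["eef_pos"],*st["ee_rot"]])
s,w=r.camera("side"),r.camera("wrist")
for n,i in zip("sw",(s,w)): cv2.imwrite(f"pics/{n}4.png",i)
print(r.get_state()["clock"])
crop(w,105,120,200,130,4,"pics/w4c.png")
crop(s,290,165,90,100,6,"pics/s4d.png")
E
```

```text
13.45 [-0.4 -0.2 -0.2]
15.325
```

View pics/w4c.png

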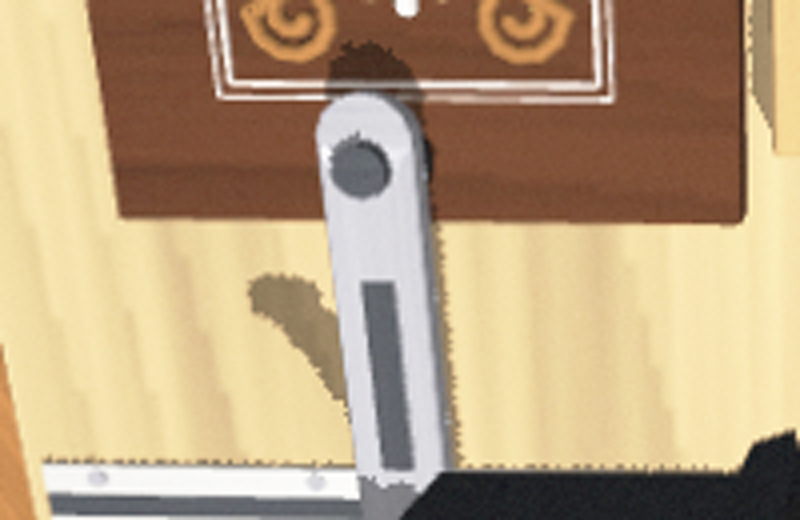

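View pics/s4d.png

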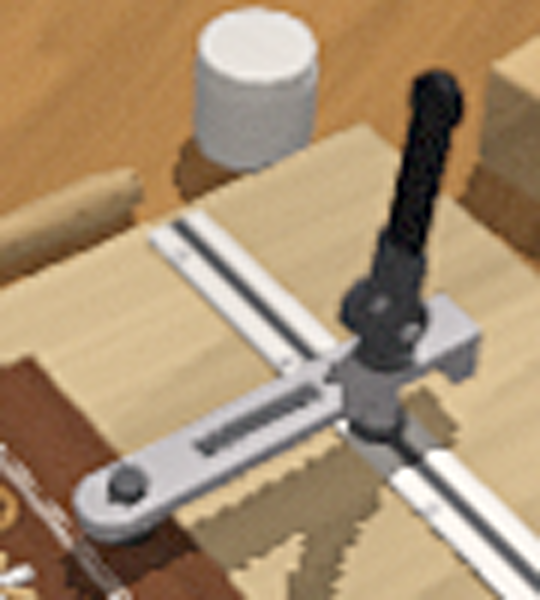

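```bash
python3 - <<'E'
from ang import *
d=np.load("w4.npy"); C=cam(r,"wrist",dict(eef_pos=d[:3],ee_rot=d[3:])); S=cam(r,"side")
w=lambda U,V:[105+(U+.5)/4-.5,120+(V+.5)/4-.5]
s=lambda U,V:[290+(U+.5)/6-.5,165+(V+.5)/6-.5]
print("panel",an(C,w(121,217),w(741,223),.038))
print("slotL",an(C,w(382,468),w(362,284),.066))
print("slotR",an(C,w(413,467),w(394,283),.066))
print("edgeL",an(C,w(357,462),w(319,140),.066))
print("nut",unproj(C,w(360,168),.072))
print("side edge L",an(S,s(344,405),s(110,528),.066))
print("side far edge",an(S,s(330,355),s(95,475),.066), "nut",unproj(S,s(128,479),.072))
# lever: side-image; tip & pin ray
p=np.load("fit.npy")
a=1.12
O=np.array([.5448,-.0656])
for l in (0,.05,.1,.15,.2):
    P=np.array([*(O-.1075*np.sin(l)*np.array([np.cos(a),np.sin(a)])),.088+.1075*np.cos(l)]); print(l,(proj(S,P)[0]-[290,165])*6+2.5,proj(C,P)[0])
P=np.array([*O,.088]); print((proj(S,P)[0]-[290,165])*6+2.5)
E
```

```text
panel (np.float64(-0.45500264337634677), np.float64(0.19735194947563064), array([0.5083, 0.0743]), array([ 0.6856, -0.0125]))
slotL (np.float64(1.1153187319568914), np.float64(0.058169263263681874), array([ 0.5562, -0.0295]), array([0.5818, 0.0228]))
slotR (np.float64(1.1177372333424764), np.float64(0.05807878192860153), array([ 0.5651, -0.0333]), array([0.5905, 0.0189]))
edgeL (np.float64(1.1205585872393788), np.float64(0.0982917250887398), array([ 0.5502, -0.0245]), array([0.5929, 0.064 ]))
nut [0.60217135 0.05166995 0.072     ]
side edge L (np.float64(1.112306062818514), np.float64(0.11298457993491362), array([ 0.5457, -0.0323]), array([0.5957, 0.069 ]))
side far edge (np.float64(1.1109020342790785), np.float64(0.11540730396852297), array([ 0.5628, -0.0543]), array([0.614 , 0.0491])) nut [0.5993223  0.04886463 0.072     ]
0 [409.54787681 114.96867119] [148.5238065  340.98328723]
0.05 [420.62858307 109.9912355 ] [149.74297367 346.10587399]
0.1 [431.54600671 105.60317565] [151.12532493 350.8861299 ]
0.15 [442.26764809 101.81257107] [152.65821907 355.30636725]
0.2 [452.7623555   98.62509185] [154.32827084 359.3529027 ]
[385.64250968 316.28370642]
```

Same-image wrist measurement: strap 1.116, panel −0.455, so swivel ≈ 1.571. The side view gives 1.553–1.566. The lever is at about 0.13 rad. Next I push the lever from the foot's side.

```bash
cat > lev.py <<'E'
from ang import *
a=1.116; e=np.array([np.cos(a),np.sin(a)]); O=np.array([.5445,-.0647]); q=quat(a)
def xz(x,z): return [*(O+e*x),z]
def lp(t,s=.100,extra=0): return xz(-s*np.sin(t)+.005*np.cos(t)+.009-extra*np.cos(t), .088+s*np.cos(t)+.005*np.sin(t)+.064-extra*np.sin(t))
E
python3 - <<'E'
from lev import *
for P in [xz(.05,.30),xz(.04,.247)]+[lp(t) for t in np.arange(0,1.5,.1)]: assert r.ik(P,q) is not None
r.movel(xz(.05,.30),.2,q); r.movel(xz(.04,.252),.15,q)
for t in [0]+list(np.arange(.1,1.35,.1)):
    r.movel(lp(t),.08,q); st=r.get_state(); print(round(t,2),round(st["clock"],2),st["force"].round(1))
    if np.linalg.norm(st["force"])>30: break
s=r.camera("side"); cv2.imwrite("pics/s5.png",s); crop(s,210,120,230,200,3,"pics/s5c.png")
E
```

```text
0 17.18 [0.1 0.6 0.5]
0.1 17.45 [1.6 1.4 0.4]
0.2 17.73 [ 2.   3.4 -0.5]
0.3 18.0 [0.9 2.4 0.6]
0.4 18.27 [ 1.6  3.  -0.6]
0.5 18.55 [ 2.6  4.  -0.8]
0.6 18.82 [1.9 2.5 0.5]
0.7 19.1 [2.1 3.3 0. ]
0.8 19.38 [1.2 2.9 0.3]
0.9 19.65 [2.  1.4 0.7]
1.0 19.93 [1.8 1.6 1.1]
1.1 20.2 [1.3 0.6 0.6]
1.2 20.48 [0.4 0.1 1.7]
1.3 20.75 [ 0.1 -0.   0.3]
```

View pics/s5c.png

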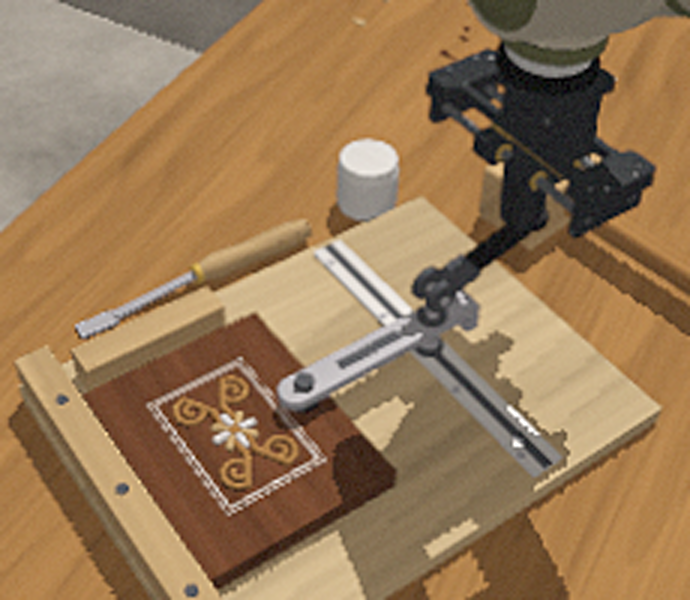

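The lever is following the finger and is about three quarters down, with the strap unmoved. I'll press on to the stop, watching the force.

```bash
python3 - <<'E'
from lev import *
def chk(n):
    r.dwell(.1); st=r.get_state(); print(n,round(st["clock"],2),st["force"].round(1),st["eef_pos"].round(4)); return np.linalg.norm(st["force"])
for t in (1.4,1.5):
    r.movel(lp(t),.06,q); chk(t)
for x in np.arange(.0015,.0226,.0015):
    r.movel(lp(1.5,extra=x),.03,q)
    if chk(round(x,4))>22: break
s=r.camera("side"); cv2.imwrite("pics/s6.png",s); crop(s,210,120,230,200,3,"pics/s6c.png")
E
```

```text
1.4 21.22 [-0.3 -0.1 -0.6] [ 0.5055 -0.1442  0.1739]
1.5 21.63 [-1.  -1.3  4.2] [ 0.5048 -0.146   0.1643]
0.0015 21.98 [-4.7 -0.1 12.8] [ 0.505  -0.1464  0.1637]
0.003 22.33 [-6.5 -0.8 20.6] [ 0.5052 -0.1468  0.1632]
0.0045 22.68 [-6.9 -1.9 27.1] [ 0.5056 -0.1473  0.1626]
```

View pics/s6c.png

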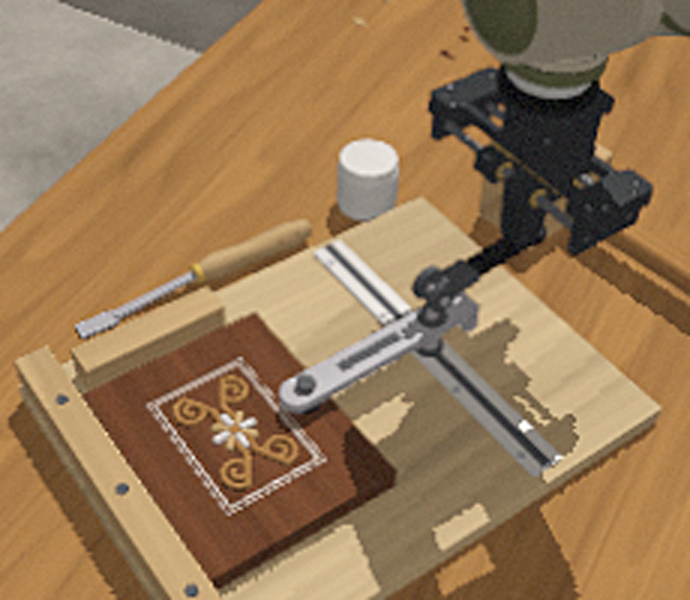

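```bash
python3 - <<'E'
from lev import *
st=r.get_state(); P=np.array(st["eef_pos"])+[0,0,.03]; r.movel(P,.1)
P[2]=.30; r.movel(P,.25)
from pl import sweep
P,q2=sweep(1.57,.14); P[2]=.30; r.movel(P,.25,q2)
st=r.get_state(); np.save("w7.npy",[*st["eef_pos"],*st["ee_rot"]])
s,w=r.camera("side"),r.camera("wrist")
for n,i in zip("sw",(s,w)): cv2.imwrite(f"pics/{n}7.png",i)
print(r.get_state()["clock"],st["force"].round(1))
crop(w,105,120,200,130,4,"pics/w7c.png")
crop(s,290,165,100,100,6,"pics/s7d.png")
E
```

```text
25.0083 [-0.  -0.1 -0. ]
```

View pics/w7c.png

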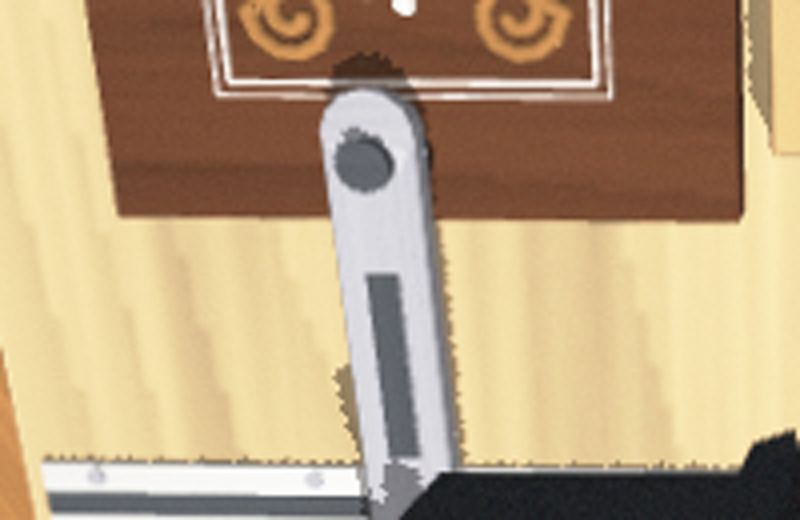

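View pics/s7d.png

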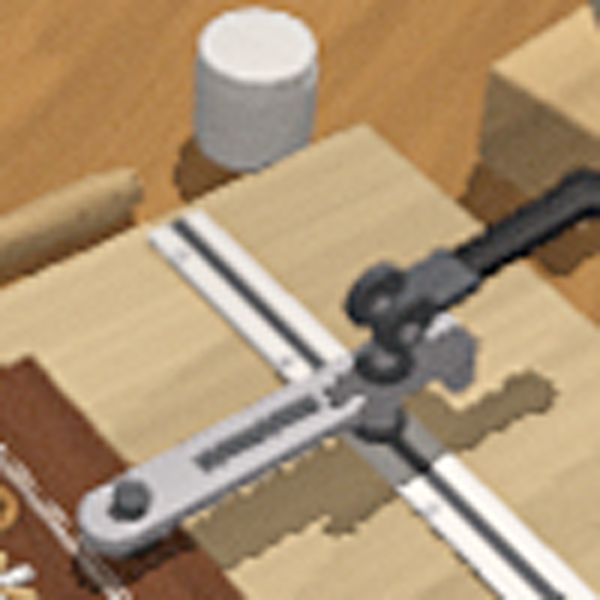

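```bash
python3 - <<'E'
from ang import *
d=np.load("w7.npy"); C=cam(r,"wrist",dict(eef_pos=d[:3],ee_rot=d[3:])); S=cam(r,"side")
w=lambda U,V:[105+(U+.5)/4-.5,120+(V+.5)/4-.5]
s=lambda U,V:[290+(U+.5)/6-.5,165+(V+.5)/6-.5]
print("panel",an(C,w(119,215),w(741,221),.038))
for z in(.058,.066):
 print("slotL",an(C,w(387,455),w(367,275),z)[:2])
 print("slotR",an(C,w(418,454),w(398,274),z)[:2])
 print("edgeL",an(C,w(362,455),w(324,140),z)[:2])
 print("side edge L",an(S,s(362,410),s(115,544),z)[:2])
 print("side far edge",an(S,s(335,365),s(95,490),z)[:2])
O=np.array([.5445,-.0647]);a=1.11
for l in(1.2,1.3,1.4,1.5):
  for zp in (.088,.080):
    P=np.array([*(O-.1075*np.sin(l)*np.array([np.cos(a),np.sin(a)])),zp+.1075*np.cos(l)]); print(l,zp,proj(S,P)[0].round(1))
crop(cv2.imread("pics/s7.png"),330,160,100,90,6,"pics/s7e.png")
E
```

```text
panel (np.float64(-0.4554884325035189), np.float64(0.19854432487076537), array([0.5077, 0.075 ]), array([ 0.686 , -0.0124]))
slotL (np.float64(1.1196234609587092), np.float64(0.0582549269203438))
slotR (np.float64(1.1271084312681037), np.float64(0.0581696925154259))
edgeL (np.float64(1.1246915494254899), np.float64(0.09881806822007264))
side edge L (np.float64(1.1233448143153737), np.float64(0.12149659019523262))
side far edge (np.float64(1.11712506450146), np.float64(0.1192493859567727))
slotL (np.float64(1.1196234609587088), np.float64(0.056809126695673014))
slotR (np.float64(1.1271084312681043), np.float64(0.056726007681303044))
edgeL (np.float64(1.1246915494254903), np.float64(0.09636555144961174))
side edge L (np.float64(1.1233448143153726), np.float64(0.12006612432076512))
side far edge (np.float64(1.1171250645014612), np.float64(0.1178453780180456))
1.2 0.088 [386.8 190.5]
1.2 0.08 [386.3 192.9]
1.3 0.088 [387.2 193. ]
1.3 0.08 [386.8 195.4]
1.4 0.088 [387.3 195.8]
1.4 0.08 [386.8 198.1]
1.5 0.088 [387.1 198.7]
1.5 0.08 [386.6 201. ]
```

View pics/s7e.png

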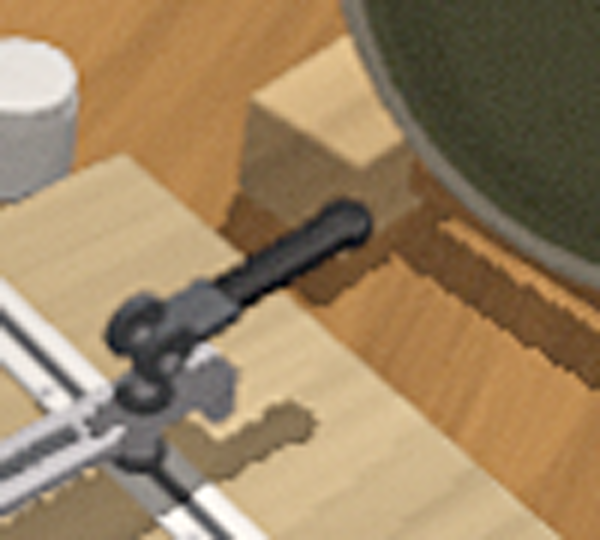

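Strap is at 1.122 against panel −0.455, so swivel ≈ 1.57–1.58. The lever's end is at (387.4,197.4), where about 1.46–1.5 rad is predicted. The strap dropped about 2.7–3 px, which is roughly 8 mm. The robot is clear, so I'll hand in.

```bash
python3 -c "
from bench import r
r.close_job(); print(r.get_state()['clock'])"
```

```text
the job is handed in; nothing more can be done
the job is handed in; nothing more can be done
```

The clamp now points squarely across the panel's edge and the cam lever is down at its stop. I handed the job in at about 25 s, with the gripper clear of everything. No verdict is reported.

**Strap:** I swept it round with the closed fingers. My first stop measured about 1.54 rad, so I nudged it once more. The last pictures put the swivel at 1.57–1.58 rad, and the foot sits over the plain margin.

**Lever:** I pushed it down from the foot's side until it met a firm stop.
- The final press reached about 28 N. A sideways push of about 5 N came with it, but the pictures taken afterwards show the strap still square.
- In the side view the lever's end lies where I would expect it at about 1.46–1.5 rad, which agrees with fully down to within the calibration error.
- The strap dropped about 3 px, roughly the expected 8 mm.

**Surroundings:** In the last wrist picture the panel's edge is within 1 mm of where it was before the lever push. The tin, mallet and gouge showed no sign of having moved, though I judged those by eye only.

**Disagreements:** The wrist and side cameras differed by about 0.015 rad on the board's angle. My assumed half-width for the closed fingers was about 3 mm too large, and the nudge made up for that.

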